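# Open the spice row and slide a jar into its place

## Task

The yellow-lidded spice jar belongs in the row on the wooden spice rail, in the place marked by the yellow tag. First push the jars in the row apart to both sides of the yellow tag until there is a gap the yellow jar fits through, then slide the yellow jar along the worktop into that gap until it stands in line with the row, centred in front of the yellow tag. Keep all jars upright and on the worktop (do not lift any of them), leave the other four standing in the rail, and do not disturb the salt shaker, pepper mill or lemon.

Things in the scene. Friction and masses are not known exactly. Their poses are not given: they have to be found in the camera images.
- spice_rail: fixed dark wood rail without floor, open front; back board 36 mm high, cheeks 28 mm high. Origin on the worktop, mid-row: y along the row (leftward), x from the front to the back board, whose face is at x=+25 mm. Cheeks' inner faces y=+-135, front ends x=-26 mm. Row line: x=0 (a jar on the back board: x=+2). Tags mark five places, y=+108, 54, 0, -54, -108 mm: one yellow, four white
- tag_yellow: yellow label tag 30 mm wide, clipped on the rail's back board, its plate ending 61 mm above the worktop. Origin under the clip, 36 mm above the worktop, 33 mm behind the row line; axes parallel to the rail's. It stands at y=+54, 0 or -54 mm of the rail (second, third or fourth place): one, two or three jars belong left of it, the rest right
- jar_yellow: squat ceramic spice jar, body 46 mm across and 31 mm high, lid 38 mm across on top, 46 mm high in all, about 0.14 kg, yellow lid and band; origin at the centre of its underside. It stands alone on the worktop 100 to 140 mm in front of the row line
- jar_red: squat ceramic spice jar, body 46 mm across and 31 mm high, lid 38 mm across on top, 46 mm high in all, about 0.14 kg, red lid and band; origin at the centre of its underside. One of the four in the rail, near its back board, in any order, bodies 8 to 12 mm apart, free to slide sideways towards the cheeks; does not tip when pushed low by upright fingers
- jar_green: squat ceramic spice jar, body 46 mm across and 31 mm high, lid 38 mm across on top, 46 mm high in all, about 0.14 kg, green lid and band; origin at the centre of its underside. One of the four in the rail, near its back board, in any order, bodies 8 to 12 mm apart, free to slide sideways towards the cheeks; does not tip when pushed low by upright fingers
- jar_blue: squat ceramic spice jar, body 46 mm across and 31 mm high, lid 38 mm across on top, 46 mm high in all, about 0.14 kg, blue lid and band; origin at the centre of its underside. One of the four in the rail, near its back board, in any order, bodies 8 to 12 mm apart, free to slide sideways towards the cheeks; does not tip when pushed low by upright fingers
- jar_black: squat ceramic spice jar, body 46 mm across and 31 mm high, lid 38 mm across on top, 46 mm high in all, about 0.14 kg, black lid and band; origin at the centre of its underside. One of the four in the rail, near its back board, in any order, bodies 8 to 12 mm apart, free to slide sideways towards the cheeks; does not tip when pushed low by upright fingers
- salt_shaker: glass salt shaker with grey cap, 44 mm across, 90 mm high, standing left of the work, nearer the sink; leave alone. Origin at the centre of its underside
- pepper_mill: dark wooden pepper mill, 58 mm across, 160 mm high, standing behind the rail; leave alone. Origin at the centre of its underside
- lemon: lemon, 83 x 58 x 58 mm, lying behind the rail; leave alone. Origin at its underside
Mind the look-alikes: they are no part of the job. Of the things that look like the jar_blue, the smallest one is meant.

How it is judged:
By the outcome, as a careful person would: the job done as asked, in the order asked, and still so for the second after the job is handed in, with the robot touching nothing.
It also fails if it takes over 72 s, if anything falls off the work surface, if the arm or the gripper's body presses on something with over 40 N, if the wrist force passes 120 N, or if a joint passes its speed limit or range.

## Robot

A 6-joint arm with a two-finger parallel gripper is mounted at the origin on a cart in front of the work surface, level with it; the furniture and walls round the work are solid. World frame = base frame: x ahead of the robot, y to its left, z up, the work surface at z = 0. Lengths are in m, angles in rad, forces in N, time in s.
With the tool pointing down it reaches from about 0.35 to 0.875 m from the base axis. Payload 15.5 kg.
Tool frame: the origin (TCP) lies at the very end of the fingers, on their centre line; the grasp point (between the pads) lies 19 mm behind it (ctrl.tcp_to_grasp is the distance from the TCP to the grasp point, in m); z points along the fingers, y is the line along which they close (so a half turn about z gives the same grasp; the last joint's range is limited). The gripper opens to 85 mm and grips with 20 to 120 N. Pads are 22 mm wide; open, the fingers measure 114 mm over their backs; the gripper's body (76 mm by 85 mm) begins 54 mm behind the grasp point. The pads swing forward as they close: fully open they stand 13 mm farther back than shut.
Start: joints at [-1.359, 0.494, 1.345, -0, 1.302, -0.096], TCP at [0.189, -0.596, 0.231] pointing down, gripper open.
Joint ranges: [-2.91, 2.91], [-0.82, 2.16], [0.22, 2.67], [-1.22, 4.37], [0.12, 2.79], [-3.08, 3.08]. Speed limits (rad/s): [1.89, 1.89, 2.57, 3.01, 3.01, 3.01].

## Interface

Orientations are given as a unit quaternion [x, y, z, w].
In Python, from cell import ctrl gives the robot as it stands. Calls block until the motion is done:
- ctrl.movep(position, orientation): joint-space move of the TCP to a pose.
- ctrl.move_linear(position, attitude=None, feed=0.15, threshold=None): straight line of the TCP; attitude=None keeps the orientation; feed is the mean speed in m/s. With threshold (N) it stops when the force on the tool has changed by that much, and returns True; else False.
- ctrl.move_j(angles): joint-space move.
- ctrl.command_gripper(opening, strength=None): finger opening in m; strength is the grip in N (None keeps the last); returns when the fingers have stopped.
- ctrl.pause(seconds).
- ctrl.inverse_kinematics(position, orientation): joint angles nearest the present ones, or None.
- ctrl.capture(name): name is "scene" or "side" or "wrist"; returns the picture (420x560x3 uint8, red, green, blue); there is no depth.
- ctrl.camera_info(name): a dict with "intrinsics" (3x3 intrinsics, pixels), "origin" and "attitude" of the camera in the world. Camera axes: x right, y down, z forward; pixel columns grow to the right and rows downward; lengths in m; the calibration is good to about 2 mm. The wrist camera is an equidistant fisheye: a pixel r from the principal point sees the ray r / f radians off the axis. A picture is of the moment at which its call begins: read the wrist's pose just before it. camera_info takes no time and is no camera call; for the wrist camera it gives the pose at the moment of the call.
A pose or a line that the arm cannot do raises ctrl.MotionError and nothing moves.
- ctrl.sign_off(): hands the job in; it is judged then, once.
Readings, each from a call of its own:
- ctrl.get_t(): time.
- ctrl.get_joints(): joint angles.
- ctrl.get_joint_vel(): joint speeds.
- ctrl.get_joint_efforts(): joint torques, N m.
- ctrl.get_tool_pos(): TCP position.
- ctrl.get_tcp_rot(): TCP orientation.
- ctrl.get_ft_force(): force on the tool from outside, world axes, zero at the start.
- ctrl.get_ft_torque(): the same for the moment, N m.
- ctrl.get_grip_width(): finger opening in m.
- ctrl.get_finger_force(): force on a finger pad.
Only numpy, scipy, OpenCV 4.12 (cv2) and the standard library are available. Lean on these libraries where they do the work, as an engineer would, in place of code of your own. Each camera call takes 0.05 s, during which the arm holds its last target. There are 200 camera calls.

## Working session

There is one attempt and no reset: what is moved stays moved. The work goes in short steps, each a Python script; the robot and the scene stay as the last script left them, time stands still between calls to the robot, and variables do not carry over. Pictures are saved under pics/ and viewed, at most 11 in all, crops included, and the job is handed in when it is done.

```bash
mkdir -p pics; python3 - <<'E'
from cell import ctrl
import cv2
for n in("scene","side"):
    im=ctrl.capture(n); cv2.imwrite(f"pics/{n}0.png",im[:,:,::-1]); i=ctrl.camera_info(n); print(n,i)
print(ctrl.get_tool_pos(),ctrl.get_tcp_rot(),ctrl.get_t(),ctrl.tcp_to_grasp)
E
```

```text
scene {'intrinsics': array([[530.20353533,   0.        , 272.97225541],
       [  0.        , 530.20353533, 204.57312132],
       [  0.        ,   0.        ,   1.        ]]), 'origin': array([-0.32090798, -0.91941617,  0.69976903]), 'attitude': array([ 0.77113385, -0.39593996,  0.22235667, -0.44625289])}
side {'intrinsics': array([[459.2106303 ,   0.        , 276.25129108],
       [  0.        , 459.2106303 , 217.38548044],
       [  0.        ,   0.        ,   1.        ]]), 'origin': array([0.28278699, 0.60142958, 0.73519644]), 'attitude': array([-0.16326262,  0.87847672, -0.44304914,  0.07301661])}
[ 0.18866796 -0.595483    0.23073514] [ 9.88258805e-01  1.52788065e-01 -4.26991756e-05 -5.81925863e-04] 0.1 0.0187
```

View pics/scene0.png

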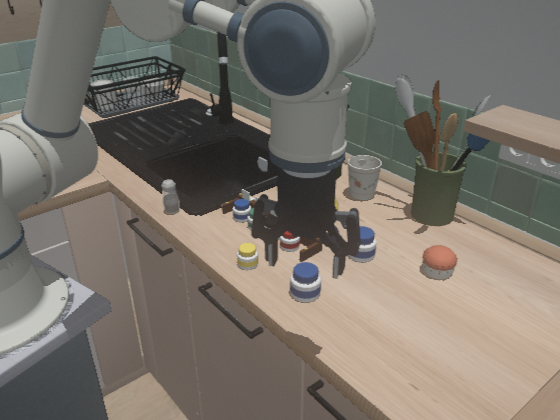

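View pics/side0.png

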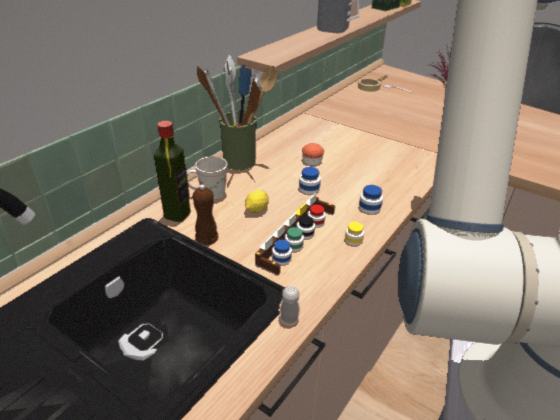

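The side view shows the row from the sink end: blue (282,248), green (294,234), black (307,222) and red (317,212). The yellow jar is at (355,232), and two larger blue jars are decoys. The yellow tag is near (300,212). Next I'll enlarge the picture and localize everything.

```bash
cat > h.py <<'E'
import numpy as np, cv2
from scipy.spatial.transform import Rotation as R
from cell import ctrl
def ray(n,px,info=None):
    i=info or ctrl.camera_info(n);K=i["intrinsics"];x=(px[0]-K[0,2])/K[0,0];y=(px[1]-K[1,2])/K[1,1]
    if n=="wrist":
        r=np.hypot(x,y);s=np.sin(r)/r if r>1e-9 else 1;d=np.array([x*s,y*s,np.cos(r)])
    else: d=np.array([x,y,1.])
    return i["origin"],R.from_quat(i["attitude"]).apply(d)
def onz(n,px,z,info=None):
    o,d=ray(n,px,info);return o+d*(z-o[2])/d[2]
def blobs(im,lo,hi,roi,amin=15):
    h=cv2.cvtColor(im,cv2.COLOR_RGB2HSV);m=cv2.inRange(h,lo,hi);k=np.zeros_like(m);x0,y0,x1,y1=roi;k[y0:y1,x0:x1]=m[y0:y1,x0:x1]
    n,_,s,c=cv2.connectedComponentsWithStats(k);return [(c[i].round(1).tolist(),s[i].tolist()) for i in range(1,n) if s[i][4]>=amin]
COL=dict(yellow=((22,120,90),(34,255,255)),red=((172,120,60),(180,255,255)),green=((65,80,30),(90,255,200)),blue=((105,120,40),(125,255,255)),black=((0,0,0),(180,255,45)))
E
python3 - <<'E'
from h import *
im=cv2.imread("pics/side0.png")[:,:,::-1].copy()
for c,(lo,hi) in COL.items():
    for b in blobs(im,lo,hi,(240,180,375,275)): print(c,b,onz("side",b[0],.046).round(4))
cv2.imwrite("pics/crop.png",cv2.resize(im[185:275,245:375,::-1],None,fx=6,fy=6,interpolation=cv2.INTER_CUBIC))
E
```

```text
yellow ([256.3, 200.8], [245, 190, 23, 22, 402]) [ 0.6727 -0.3191  0.046 ]
yellow ([301.0, 209.6], [296, 203, 10, 13, 75]) [ 0.5506 -0.3253  0.046 ]
yellow ([355.0, 227.4], [348, 222, 15, 12, 151]) [ 0.4041 -0.3034  0.046 ]
yellow ([353.2, 239.7], [346, 235, 17, 8, 63]) [ 0.3974 -0.255   0.046 ]
green ([294.0, 232.7], [287, 227, 16, 12, 140]) [ 0.5366 -0.2281  0.046 ]
green ([295.7, 246.2], [291, 245, 10, 3, 19]) [ 0.5167 -0.1819  0.046 ]
blue ([308.6, 187.1], [300, 184, 19, 6, 61]) [ 0.5643 -0.4347  0.046 ]
blue ([369.5, 191.3], [364, 185, 11, 14, 125]) [ 0.4029 -0.4772  0.046 ]
blue ([367.1, 206.3], [360, 202, 15, 8, 59]) [ 0.3946 -0.4039  0.046 ]
blue ([281.5, 245.5], [274, 240, 16, 12, 153]) [ 0.5482 -0.1721  0.046 ]
blue ([281.5, 259.2], [274, 257, 16, 5, 38]) [ 0.5319 -0.1274  0.046 ]
black ([305.3, 221.0], [299, 215, 14, 12, 123]) [ 0.5255 -0.2829  0.046 ]
black ([307.7, 233.6], [303, 232, 10, 4, 24]) [ 0.5048 -0.237   0.046 ]
black ([246.0, 271.1], [240, 266, 18, 9, 83]) [ 0.5903 -0.0628  0.046 ]
```

View pics/crop.png

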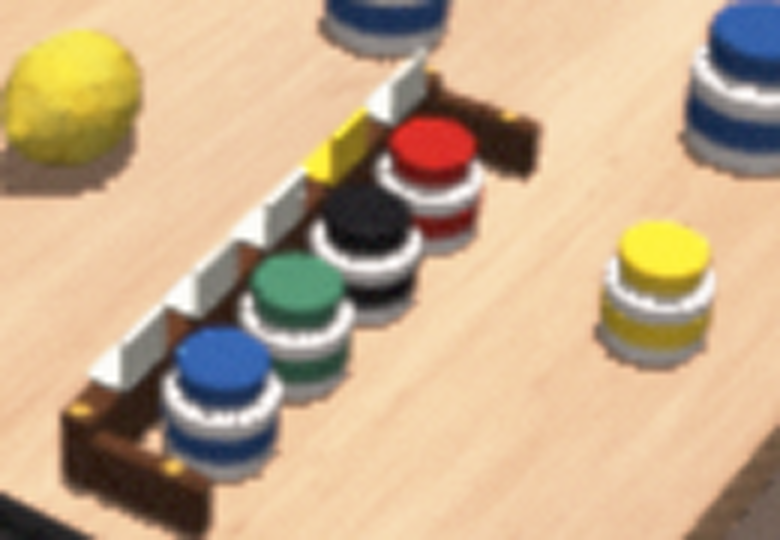

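Zoomed, the yellow tag is the fourth from the sink end, so at rail y=-54. Blue, green and black go left and red goes right. The gap to open is black|red. I'll refine this with an overhead wrist view.

```bash
cat >> h.py <<'E'
def quat(yaw,flip=0):  # tool x along (cos yaw, sin yaw), z down
    c,s=np.cos(yaw),np.sin(yaw);x=np.array([c,s,0]);z=np.array([0,0,-1.]);return R.from_matrix(np.c_[x,np.cross(z,x),z]).as_quat()
E
python3 - <<'E'
from h import *
yaw=-.2
for a in(yaw,yaw+np.pi,yaw+np.pi/2,yaw-np.pi/2): print(a,np.round(ctrl.inverse_kinematics([.47,-.27,.3],quat(a)),2))
i=ctrl.camera_info("wrist");print(R.from_quat(ctrl.get_tcp_rot()).inv().apply(i["origin"]-ctrl.get_tool_pos()))
q=quat(yaw) if abs(ctrl.inverse_kinematics([.47,-.27,.3],quat(yaw))[5])<2 else quat(yaw+np.pi)
ctrl.movep([.44,-.27,.33],q);ctrl.pause(.2)
import pickle
i=ctrl.camera_info("wrist");im=ctrl.capture("wrist");pickle.dump(i,open("w1.pkl","wb"));print(i,ctrl.get_t())
cv2.imwrite("pics/w1.png",im[:,:,::-1]);cv2.imwrite("pics/scene1.png",ctrl.capture("scene")[:,:,::-1])
E
```

```text
-0.2 [-0.63  0.31  1.45 -0.    1.38  1.14]
2.941592653589793 [-0.63  0.31  1.45 -0.    1.38 -2.  ]
1.3707963267948966 [-0.63  0.31  1.45 -0.    1.38 -0.43]
-1.7707963267948965 [-0.63  0.31  1.45 -0.    1.38  2.71]
[ 6.89181370e-02  7.65681771e-05 -1.43100263e-01]
{'intrinsics': array([[325.1922621 ,   0.        , 280.56913339],
       [  0.        , 325.1922621 , 208.28632432],
       [  0.        ,   0.        ,   1.        ]]), 'origin': array([ 0.50735158, -0.28453861,  0.47281119]), 'attitude': array([-0.62624925,  0.76726146,  0.10714781, -0.08741327])} 1.9083
```

View pics/w1.png

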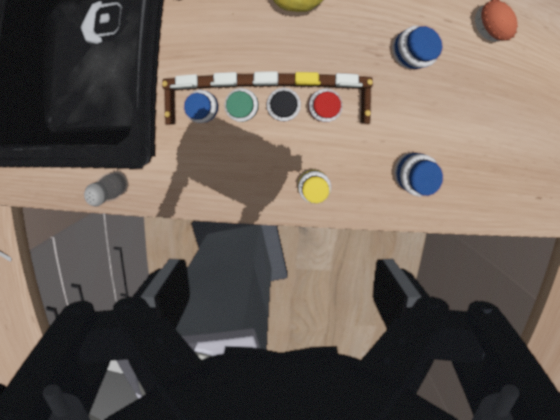

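Overhead, the lids are blue (199,107), green (240,105), black (284,105), red (326,105) and yellow (316,188). The yellow tag is at (307,77), and the cheek ends are near (169,122) and (367,122). The decoy blue jars are at (420,178) and (422,45).

```bash
cat > loc.py <<'E'
from h import *
C2=dict(COL);C2["red"]=((0,150,60),(6,255,255))
def lids(im,info,roi=(175,60,365,215)):
    out={}
    for c in("blue","green","black","red","yellow"):
        lo,hi=C2[c]; bs=[]
        for rr in ([(lo,hi),COL["red"]] if c=="red" else [(lo,hi)]): bs+=blobs(im,rr[0],rr[1],roi,150)
        for b in bs: out.setdefault(c,[]).append((b[0],b[1][2:],onz("wrist",b[0],.046,info)[:2]))
    return out
E
python3 - <<'E'
from loc import *
import pickle
i=pickle.load(open("w1.pkl","rb"));im=cv2.imread("pics/w1.png")[:,:,::-1].copy()
for c,v in lids(im,i).items(): print(c,v)
print("tagY",[(b,onz("wrist",b[0],.055,i)) for b in blobs(im,*COL["yellow"],(280,65,340,90))])
print("white",[(b,onz("wrist",b[0],.055,i).round(4)) for b in blobs(im,(0,0,190),(180,60,255),(160,66,375,90),60)])
print("wood",[b for b in blobs(im,(0,70,0),(15,255,110),(155,65,380,130),60)])
b=im[65:130,155:380,::-1];cv2.imwrite("pics/c2.png",cv2.resize(b,None,fx=3.5,fy=3.5,interpolation=cv2.INTER_CUBIC))
E
```

```text
blue [([197.1, 105.8], [25, 25, 497], array([ 0.54811603, -0.18040934]))]
green [([239.2, 104.1], [26, 25, 502], array([ 0.53679288, -0.23571922]))]
red [([326.7, 104.5], [26, 25, 508], array([ 0.51367793, -0.34700609]))]
yellow [([306.7, 78.4], [26, 14, 305], array([ 0.55221119, -0.32809273])), ([315.3, 189.4], [26, 26, 533], array([ 0.40483503, -0.31136881]))]
tagY [(([306.7, 78.4], [295, 72, 26, 14, 305]), array([ 0.55126526, -0.32717432,  0.055     ]))]
white [(([221.3, 73.9], [160, 66, 135, 20, 1389]), array([ 0.5803, -0.2224,  0.055 ])), (([353.1, 68.3], [325, 66, 50, 7, 154]), array([ 0.5548, -0.389 ,  0.055 ])), (([347.3, 78.4], [337, 73, 24, 12, 234]), array([ 0.5427, -0.3788,  0.055 ]))]
wood [([244.9, 80.0], [236, 74, 20, 13, 187]), ([286.5, 80.0], [278, 74, 24, 13, 195]), ([327.4, 80.8], [319, 75, 18, 13, 177]), ([204.5, 81.5], [197, 76, 18, 13, 168]), ([364.1, 99.7], [358, 77, 13, 47, 398]), ([169.8, 101.3], [164, 79, 12, 45, 359]), ([212.1, 125.8], [188, 119, 51, 11, 297])]
```

View pics/c2.png

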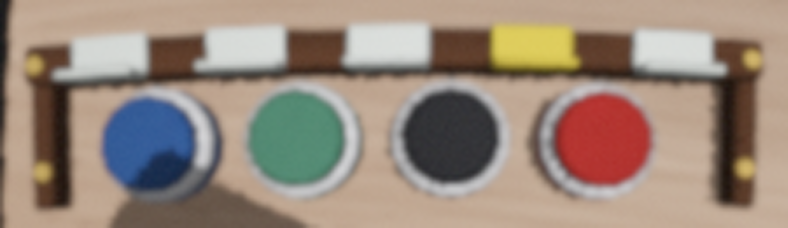

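```bash
python3 - <<'E'
from loc import *
import pickle
i=pickle.load(open("w1.pkl","rb"));im=cv2.imread("pics/w1.png")[:,:,::-1].copy()
f=lambda c,z:onz("wrist",(c[0]/3.5+155-.36,c[1]/3.5+65-.36),z,i)[:2]
L,Rr=f((42,172),.028),f((745,168),.028);BL,BR=f((34,64),.036),f((752,58),.036)
for a,b in((L,Rr),(BL,BR)):
    d=a-b;print("len",np.linalg.norm(d),"yaw",np.arctan2(-d[0],d[1]),"mid",(a+b)/2)
d=(L-Rr)+(BL-BR);yaw=np.arctan2(-d[0],d[1]);ey=d/np.linalg.norm(d);ex=np.array([ey[1],-ey[0]])
m=((L+Rr)+(BL+BR))/4
rel=lambda p:np.round([1000*(p-m)@ex,1000*(p-m)@ey],1)
print("L",rel(L),"R",rel(Rr),"BL",rel(BL),"BR",rel(BR))
print("front ends",rel(f((50,206),.02)),rel(f((740,204),.02)), "tagclip",rel(f((534,66),.036)))
for c,v in [*lids(im,i).items()]:
    for w in v: print(c,rel(w[2]))
b=blobs(im,*COL["black"],(265,90,303,122),100);print("black",b,[rel(onz("wrist",x[0],.046,i)[:2]) for x in b])
for n,c in(("blueA",(427,178)),("blueB",(425,44)),):print(n,onz("wrist",c,.06,i))
s=cv2.imread("pics/side0.png")
print("mill base",onz("side",(206,238),0),"lemon",onz("side",(257,210),.0))
E
```

```text
len 0.2799671007272858 yaw -0.20437407526575835 mid [ 0.52208598 -0.26708986]
len 0.2798523383728381 yaw -0.20447339280088003 mid [ 0.56463262 -0.27596876]
L [-21.7 140. ] R [ -21.7 -140. ] BL [ 21.7 139.9] BR [  21.7 -140. ]
front ends [-35.8 139.8] [ -36.3 -140.4] tagclip [ 14.5 -55.1]
blue [-13.8  90.2]
green [-13.7  33.7]
red [-13.7 -79.9]
yellow [ 20.2 -53.6]
yellow [-127.6  -67.1]
black [] []
blueA [ 0.39427175 -0.46794607  0.06      ]
blueB [ 0.57703778 -0.4956412   0.06      ]
mill base [ 0.75285325 -0.18080847  0.        ] lemon [ 0.67994085 -0.34030461  0.        ]
```

```bash
cat >> h.py <<'E'
YAW=-.2044;ey=np.array([-np.sin(YAW),np.cos(YAW)]);ex=np.array([np.cos(YAW),np.sin(YAW)])
O=np.array([.54336,-.27153])-.011*ex
def W(x,y,z): return [*(O+ex*x/1000+ey*y/1000),z/1000]   # rail mm -> world m
def rail(p): return np.round([1000*(p[:2]-O)@ex,1000*(p[:2]-O)@ey],1)
def lin(x,y,z,feed=.06,th=None):
    r=ctrl.move_linear(W(x,y,z),feed=feed,threshold=th); print((x,y,z),r,rail(ctrl.get_tool_pos()),np.round(ctrl.get_ft_force(),1)); return r
E
python3 - <<'E'
from h import *
q=quat(YAW+np.pi/2)
ctrl.command_gripper(0)
ctrl.movep(W(-65,-51.5,120),q)
lin(-65,-51.5,8,.15)
lin(-34,-51.5,8,.06,20)
lin(-34,-45,8,.04,25)
lin(-12,-34,8,.04,25)
print(ctrl.get_t())
im=ctrl.capture("side");cv2.imwrite("pics/s2.png",cv2.resize(im[170:290,225:395,::-1],None,fx=4,fy=4,interpolation=cv2.INTER_CUBIC))
E
```

```text
(-65, -51.5, 8) False [-64.6 -51.7] [ 0.7 -0.9  1.3]
(-34, -51.5, 8) False [-34.2 -51.3] [-0.3  1.  -0.2]
(-34, -45, 8) False [-34.2 -44.6] [-0.1  0.5  0.2]
(-12, -34, 8) True [-29.  -40.8] [-12.7  -3.5  10.5]
6.45
```

View pics/s2.png

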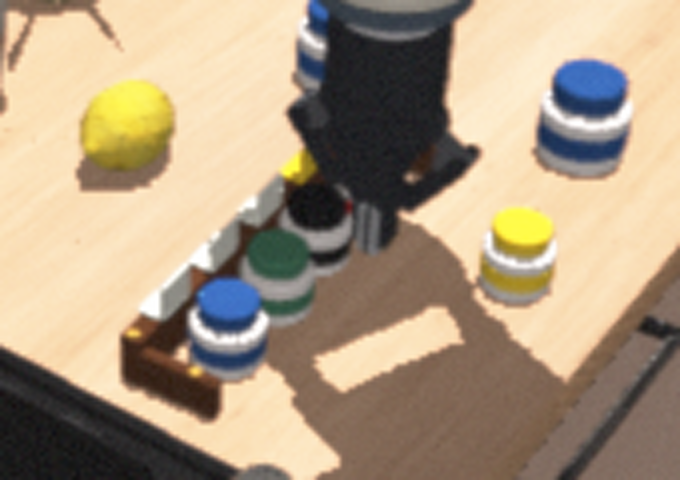

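The force has an upward part, and the picture shows the shut fingers flaring out to about the black lid's height. That looks like lid contact, so I'll raise to 16 mm, which is still on the body, and retry.

```bash
python3 - <<'E'
from h import *
lin(-36,-46,8,.06)
lin(-36,-46,16,.06)
if not lin(-33,-38,16,.04,25):
    lin(-12,-33.5,16,.04,25)
print(ctrl.get_t())
im=ctrl.capture("side");cv2.imwrite("pics/s3.png",cv2.resize(im[170:290,225:395,::-1],None,fx=4,fy=4,interpolation=cv2.INTER_CUBIC))
E
```

```text
(-36, -46, 8) False [-36.1 -46.2] [ 0.4 -0.4 -0.3]
(-36, -46, 16) False [-35.5 -46.1] [ 0.6  0.4 -0.4]
(-33, -38, 16) False [-32.9 -37.6] [-0.8 -0.2 -0.3]
(-12, -33.5, 16) True [-31.  -36.1] [-11.4  -2.6   5.2]
7.7583
```

View pics/s3.png

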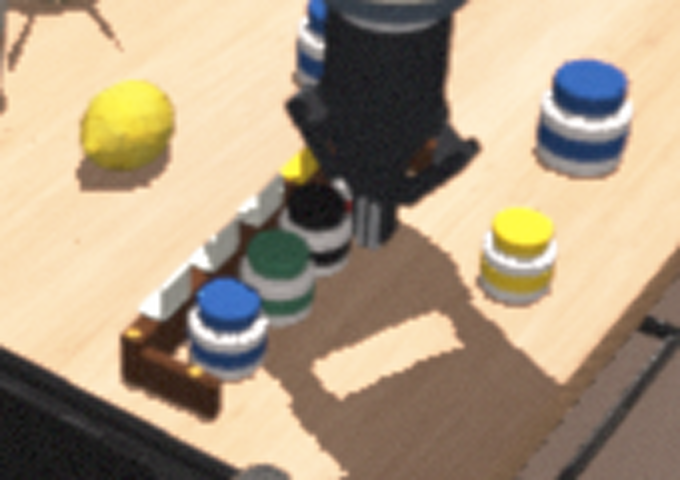

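```bash
cat > look.py <<'E'
from loc import *
def look(name,roi=(0,0,560,330)):
    i=ctrl.camera_info("wrist");im=ctrl.capture("wrist");cv2.imwrite(f"pics/{name}.png",im[:,:,::-1])
    for c in("blue","green","black","red","yellow"):
        for rr in ([C2["red"],COL["red"]] if c=="red" else [((0,0,0),(180,255,60)) if c=="black" else COL[c]]):
            for b in blobs(im,*rr,roi,300):
                p=rail(onz("wrist",b[0],.046,i)[:2]); x,y,w,h,a=b[1]
                if -180<p[0]<40 and abs(p[1])<140 and .6<w/h<1.6 and a/(w*h)>.6: print(c,p,b)
E
python3 - <<'E'
from look import *
lin(-60,-48,16,.1); ctrl.move_linear(W(-60,-60,230),attitude=quat(YAW),feed=.25)
ctrl.pause(.2);look("w2");print(ctrl.get_t())
E
```

```text
(-60, -48, 16) False [-59.7 -48.3] [0.8 0.3 0.1]
blue [-2.1 88.8] ([140.3, 134.0], [126, 119, 30, 32, 766])
green [-2.2 32.3] ([190.2, 131.2], [174, 115, 33, 33, 853])
black [  0.9 -20.1] ([240.6, 126.5], [224, 110, 34, 34, 928])
red [ -2.2 -80.5] ([301.1, 129.2], [284, 113, 35, 33, 898])
yellow [-114.2  -67.6] ([287.7, 235.2], [272, 220, 32, 31, 798])
10.2583
```

View pics/w2.png

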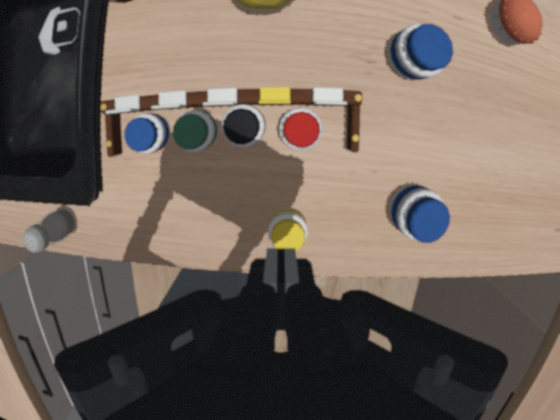

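The wrist view shows black at (242,126) barely moved, just pressed against the board. The fingertip is thinner than I assumed (about ±8.5 mm), so it never got between the jars. I'll go in deeper and then push sideways.

```bash
cat > a.py <<'E'
from look import *
ctrl.movep(W(-62,-50.3,60),quat(YAW+np.pi/2))
lin(-62,-50.3,13,.15)
ok=not lin(-20,-50.3,13,.05,15)
ok=not lin(ctrl and rail(ctrl.get_tool_pos())[0],-42,13,.03,25)
if ok: ok=not lin(-8,-39,13,.04,25)
if ok: ok=not lin(-5,-33.5,13,.03,25)
print(ok,ctrl.get_t())
look("w3")
E
python3 a.py
```

```text
(-62, -50.3, 13) False [-62.  -50.3] [ 0.4 -0.3  0.9]
(-20, -50.3, 13) False [-20.3 -50.2] [-0.8  0.  -0.3]
(np.float64(-20.3), -42, 13) False [-21.4 -41.5] [-6.  -2.1  1.1]
(-8, -39, 13) True [-21.  -40.9] [-5.2 -2.9  3. ]
False 13.8083
green [-2.9 34. ] ([335.0, 102.0], [283, 50, 106, 104, 8513])
yellow [ 29.6 -39.8] ([404.4, 295.4], [384, 283, 39, 32, 870])
```

```bash
cat > a.py <<'E'
from look import *
lin(-21,-37,13,.03,40)
lin(-21,-46,13,.05)
lin(-10,-46,13,.05,20)
x=rail(ctrl.get_tool_pos())[0]
lin(x,-37,13,.03,40)
print(ctrl.get_t())
look("w4")
im=ctrl.capture("side");cv2.imwrite("pics/s4.png",cv2.resize(im[170:290,225:395,::-1],None,fx=4,fy=4,interpolation=cv2.INTER_CUBIC))
E
python3 a.py
```

```text
(-21, -37, 13) False [-22.1 -36.5] [-4.8 -1.4  0.1]
(-21, -46, 13) False [-20.8 -46.3] [0.7 0.3 0.2]
(-10, -46, 13) False [ -9.5 -45.9] [ 0.8  0.1 -0.5]
(np.float64(-9.5), -37, 13) False [ -9.4 -36.7] [-0.7 -1.3  1.3]
15.3
green [-2.4 42.2] ([302.0, 89.3], [250, 37, 106, 105, 8537])
```

View pics/s4.png

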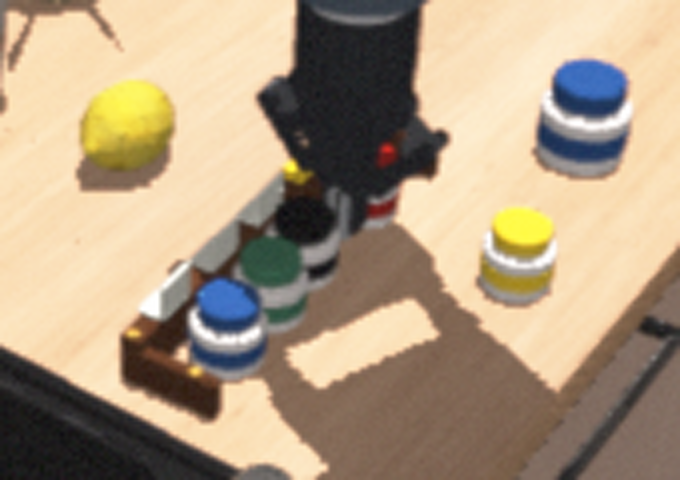

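This worked: the finger at (350,215) is now between black and red, and black is pressed up to green. Next I finish the left push, then push red right.

```bash
cat > a.py <<'E'
from look import *
lin(-8,-33.5,13,.03,40)
lin(-8,-45,13,.08)
lin(-8,-74,13,.04,40)
lin(-8,-60,13,.08);lin(-62,-55,13,.12)
ctrl.move_linear(W(-60,-60,230),attitude=quat(YAW),feed=.25)
ctrl.pause(.2);look("w5");print(ctrl.get_t())
E
python3 a.py
```

```text
(-8, -33.5, 13) False [ -8.6 -33.3] [-5.6 -0.6  3. ]
(-8, -45, 13) False [ -8.3 -45.8] [-4.8 -1.3  3.1]
(-8, -74, 13) False [ -7.9 -74.1] [-4.3  0.   2.5]
(-8, -60, 13) False [ -8.3 -59.4] [-4.4  3.2  3.6]
(-62, -55, 13) False [-61.  -55.6] [ 0.1 -1.   0.1]
blue [-2.1 88.8] ([140.3, 134.0], [125, 119, 31, 31, 765])
green [-2.3 44. ] ([179.4, 131.8], [164, 116, 33, 33, 853])
black [ 1.  -0.6] ([221.4, 126.9], [204, 110, 35, 35, 950])
red [  -1.  -107.9] ([328.3, 128.5], [311, 112, 35, 34, 901])
yellow [-114.2  -67.7] ([287.7, 235.2], [272, 220, 32, 31, 802])
19.7417
```

The row is open: black is at -0.6 and red at -107.9, so the gap is about 61 mm, centred on the tag. Now I grip the yellow jar lightly, without lifting, and slide it in front of the gap.

```bash
cat > a.py <<'E'
from look import *
ctrl.command_gripper(.075,20)
lin(-114.5,-67.7,120,.2)
lin(-114.5,-67.7,9,.12,30)
ctrl.command_gripper(.03,20);print("w",ctrl.get_grip_width())
lin(-90,-54,9,.05,40); lin(-44,-54,9,.05,40)
ctrl.command_gripper(.062)
lin(-100,-54,9,.12); ctrl.pause(.2);look("w6");print(ctrl.get_t())
E
python3 a.py
```

```text
(-114.5, -67.7, 120) False [-113.7  -68.1] [ 0.2 -0.3 -0.4]
(-114.5, -67.7, 9) False [-114.1  -67.9] [ 0.5 -0.   0.3]
w 0.04536912175269808
(-90, -54, 9) False [-89.5 -54. ] [1.4 2.8 6.9]
(-44, -54, 9) False [-44.5 -53.9] [-4.8  2.  10.3]
(-100, -54, 9) False [-99.2 -54.4] [ 0.6  0.2 -0.5]
green [-4.  39.4] ([41.1, 69.6], [4, 25, 76, 90, 5150])
black [ -21.6 -118.7] ([461.0, 103.5], [446, 81, 30, 38, 696])
red [  -2.8 -105.9] ([430.2, 47.3], [381, 0, 98, 96, 7457])
yellow [-46.8 -53.9] ([279.6, 168.4], [226, 115, 108, 108, 9101])
25.6
```

View pics/w6.png

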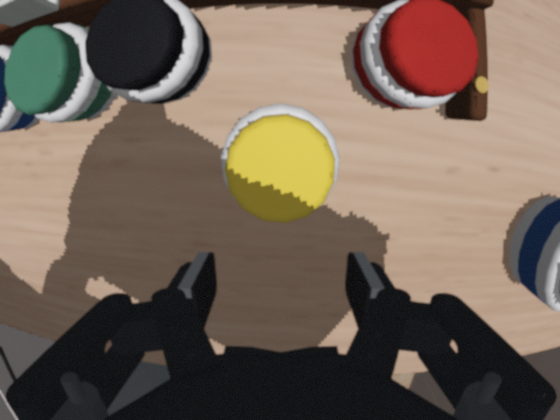

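The yellow jar at (280,165) is upright and centred in front of the gap. Next, a front push with the fingers slightly apart.

```bash
cat > a.py <<'E'
from look import *
ctrl.command_gripper(.018)
lin(-85,-54,9,.1); lin(-40,-54,9,.04,40)
ctrl.pause(.2);look("w7");print(ctrl.get_t())
E
python3 a.py
```

```text
(-85, -54, 9) False [-84.7 -54. ] [-0.3  0.4  0.6]
(-40, -54, 9) False [-40.1 -54. ] [-0.9  0.1 -0.2]
green [-0.  39.2] ([51.6, 205.6], [15, 165, 74, 84, 4768])
black [ 3.6 -3.4] ([138.8, 195.2], [87, 148, 100, 99, 7398])
red [   0.9 -105.8] ([423.4, 202.3], [376, 155, 95, 96, 7073])
yellow [ -6.  -54.1] ([280.3, 221.5], [229, 170, 104, 103, 8376])
27.9167
```

```bash
cat > a.py <<'E'
from look import *
lin(-32.5,-54,9,.03,40)
ctrl.pause(.3)
lin(-90,-54,9,.12)
ctrl.move_linear(W(-100,-60,260),feed=.25)
ctrl.pause(.3);look("w8");print(ctrl.get_t())
E
python3 a.py
```

```text
(-32.5, -54, 9) False [-32.2 -54. ] [ 0.7  0.8 -0.3]
(-90, -54, 9) False [-89.2 -54.4] [ 0.5  0.6 -0.2]
blue [-2.7 89. ] ([149.5, 98.4], [136, 84, 28, 29, 658])
green [-3.1 44.2] ([186.4, 95.7], [172, 81, 30, 30, 730])
black [ 0.7 -1. ] ([226.2, 90.1], [210, 75, 32, 31, 740])
red [  -1.7 -107.9] ([324.8, 91.8], [309, 77, 32, 30, 751])
yellow [ -0.4 -54.1] ([275.1, 90.0], [259, 75, 33, 31, 795])
30.75
```

View pics/w8.png

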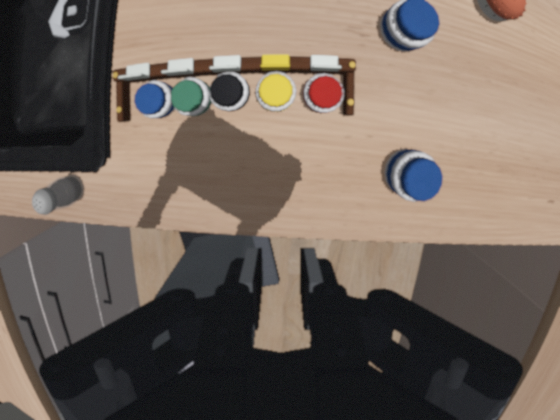

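The yellow jar at (275,90) stands in line with the row, centred on the yellow tag at (275,62). All jars are upright in the rail and the robot is clear of everything.

```bash
python3 -c "
from cell import ctrl
print(ctrl.sign_off())"
```

```text
the job is handed in; nothing more can be done
None
```

The job is handed in: the yellow jar stands in the row centred at the yellow tag (within about 1 mm by camera), black, green and blue are left of it and red right, all upright in the rail, finished in about 31 s of the 72 s allowed.

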